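# Bearing check with a tester pen between guard bars

### The arm

A 6-joint arm with a two-finger parallel gripper is mounted at the origin on the work surface. World frame = base frame: x ahead of the robot, y to its left, z up, the work surface at z = 0. Lengths are in m, angles in rad, forces in N, time in s.
With the tool pointing down it reaches from about 0.325 to 0.9 m from the base axis. Payload 6.1 kg.
Tool frame: the origin (TCP) lies midway between the tips of the shut fingers; the grasp point (between the pads) lies 19 mm behind it; z points along the fingers, y is the line along which they close (so a half turn about z gives the same grasp; the last joint's range is limited). The gripper opens to 85 mm and grips with 20 to 120 N. Pads are 22 mm wide; open, the fingers measure 114 mm over their backs; the gripper's body (76 mm by 85 mm) begins 54 mm behind the grasp point. The pads swing forward as they close: fully open they stand 13 mm farther back than shut.
Start: joints at [-1.432, 0.22, 1.526, -0, 1.395, -0.126], TCP at [0.164, -0.603, 0.231] pointing down, gripper open.
Joint ranges: [-2.98, 2.98], [-0.91, 2.08], [0.09, 2.57], [-1.24, 4.39], [0.2, 2.65], [-2.68, 2.68]. Speed limits (rad/s): [2.57, 2.57, 3.01, 3.14, 3.14, 3.14].

### API

Orientations are given as [roll, pitch, yaw] about the fixed x, y, z axes, in that order (R = Rz(yaw) Ry(pitch) Rx(roll)).
In Python, from plant import movep, move_l, set_joints, gripper_to, hold, inverse_kinematics, observe, get_image, get_calibration, Unreachable, job_done gives the robot as it stands. Calls block until the motion is done:
- movep(position, orientation): joint-space move of the TCP to a pose.
- move_l(position, feed=0.15, rotation=None, max_force=None): straight line of the TCP; rotation=None keeps the orientation; feed is the mean speed in m/s. With max_force (N) it stops when the force on the tool has changed by that much, and returns True; else False.
- set_joints(angles): joint-space move.
- gripper_to(opening, f_grip=None): finger opening in m; f_grip is the grip in N (None keeps the last); returns when the fingers have stopped.
- hold(seconds).
- inverse_kinematics(position, orientation): joint angles nearest the present ones, or None.
- observe(): the state.
- get_image(name): name is "scene" or "top" or "wrist"; returns (picture, depth): 384x512x3 uint8, red, green, blue; 384x512 float32, m along the optical axis (not along the pixel's ray), 0 where there is no reading.
- get_calibration(name): a dict with "intrinsics" (3x3 intrinsics, pixels), "world_from_camera" (4x4, takes a point from camera to world coordinates). Camera axes: x right, y down, z forward; pixel columns grow to the right and rows downward; lengths in m; the calibration is good to about 2 mm. A picture is of the moment at which its call begins: read the wrist's pose just before it. get_calibration takes no time and is no camera call; for the wrist camera it gives the pose at the moment of the call.
A pose or a line that the arm cannot do raises Unreachable and nothing moves.
- job_done(): hands the job in; it is judged then, once.
The state is a dict: "time_s": time; "q": joint angles; "joint_velocities": joint speeds; "joint_torque": joint torques, N m; "eef_pos": TCP position; "tcp_rot": TCP orientation; "ft_force": force on the tool from outside, world axes, zero at the start; "torque": the same for the moment, N m; "opening": finger opening in m; "grasp_force": force on a finger pad.
Only numpy, scipy, OpenCV 4.12 (cv2) and the standard library are available. Lean on these libraries where they do the work, as an engineer would, in place of code of your own. Each camera call takes 0.05 s, during which the arm holds its last target. There are 200 camera calls.

### The job

Take the bearing tester pen out of its wooden block, bring its tip in between the two guard bars and press it lightly on the centre of the ringed spot of the bearing next to the pulley, square to the slanted face, until the sprung tip is about half way in (not to its stop). Do not probe the other bearing, bump the guard or shift anything else on the bench. Finish while still holding the pen there, steady, with the tip pressed in.

Things in the scene. Friction and masses are not known exactly. Their poses are not given: they have to be found in the camera images.
- pen: bearing tester pen, 0.14 kg, standing loose and tip down in the block. Black square housing 26 x 26 x 100 mm, z = 0 to +100 mm; below it a 10 mm round steel stem to z = -50 mm, then the 7 mm sprung tip, its end at z = -70 mm when out. Origin: centre of the housing's lower end; z along the pen from tip to tail, x and y square to the flats. Grip across the flats, on the upper part
- pen_tip (a point): the very end of the pen's sprung tip, on the pen's axis; moves with the tip
- plunger (a joint): how far the sprung tip is pushed into the pen, m: 0 fully out, 0.016 at its stop. The spring pushes back with 0.6 N at the start of travel and 0.3 N more per mm (about 3 N half way, 5.4 N just before the stop)
- block: fixed wooden block holding the pen: 70 x 70 x 80 mm with an 18 mm square well for the stem; the housing stands on its top (80 mm up) inside a rim 10 mm high, 44 mm square outside. A 50 mm high step at its +y side carries two pins, tops 100 mm above the bench. Lift the pen straight up at least 80 mm to clear it. Origin: under the well, on the bench; z up
- machine: fixed belt-drive countershaft unit: base plate 180 (x) x 250 (y) x 12 mm, a shaft along y at 62 mm height in two alike grey bearing blocks at y = +45 and -45 mm, and a pulley of 100 mm diameter from y = +92 to +116 mm. Origin: centre of the base plate's underside, on the bench; z up
- spot: measuring boss to probe, on the bearing next to the pulley: rigid steel stub, 28 mm diameter, its flat face marked with a 17 mm ring and a centre dot. Origin: centre of the face, at (-21, +45, 107) mm in the unit's frame; z points out of the face, leaning 25 degrees from vertical towards the unit's -x side; y along the shaft
- spot_far: the same boss on the other bearing (away from the pulley), at (-21, -45, 107) mm in the unit's frame; not to be touched with the pen
- guard: fixed guard: two 8 mm steel bars over the bearing next to the pulley, one either side of the spot (centre lines at y = +-21 mm in the frame of spot, 34 mm clear between). Over the spot they run parallel to its face, about 31 mm out from it; the opening is over 70 mm long. Highest point 164 mm above the bench. Origin as machine
- screwdriver: screwdriver lying on the bench in the middle; bystander, leave it where it is
- jar: lidded glass jar, 60 mm across, 80 mm tall; bystander, leave it where it is
- wrench: steel spanner lying at the far side; bystander, leave it where it is
- hammer: hammer lying at the far side; bystander, leave it where it is
- tin: steel can, 72 mm across, 100 mm tall, at the far side; bystander, leave it where it is
- oiler: copper spout oiler, 52 mm across, 120 mm tall, standing just beyond the wooden block; bystander, leave it where it is
- collar: loose steel collar, 28 mm across, 12 mm thick, lying on the unit's base plate; bystander, leave it where it is
Things that resemble listed ones, but are neither listed nor needed, are in the scene too. Of the things that look like the block, take the one that is farthest to the robot's left at the start.

How it is judged:
By the outcome, as a careful person would: the job done as asked, in the order asked, and still so for the second after the job is handed in, while the arm keeps its last pose, push and grip.
It also fails if it takes over 45 s, if anything falls off the work surface, if the arm or the gripper's body presses on something with over 40 N, if the wrist force passes 120 N, or if a joint passes its speed limit or range.

## Working session

There is one attempt and no reset: what is moved stays moved. The work goes in short steps, each a Python script; the robot and the scene stay as the last script left them, time stands still between calls to the robot, and variables do not carry over. Pictures are saved under pics/ and viewed, at most 10 in all, crops included, and the job is handed in when it is done.

```bash
ls; mkdir -p pics
python3 - <<'E'
from plant import *
import cv2,numpy as np
for n in ("scene","top"):
    im,d=get_image(n); c=get_calibration(n); np.savez(f"/tmp/{n}.npz",im=im,d=d,K=c["intrinsics"],T=c["world_from_camera"])
    cv2.imwrite(f"pics/{n}.png",cv2.resize(im[:,:,::-1],(800,600),interpolation=cv2.INTER_CUBIC)); print(n,c, (d>0).mean())
print(observe())
E
```

```text
pics
scene {'intrinsics': array([[388.84288419,   0.        , 258.25366569],
       [  0.        , 388.84288419, 192.80696695],
       [  0.        ,   0.        ,   1.        ]]), 'world_from_camera': array([[-8.74640635e-01,  3.90507083e-01, -2.87242020e-01,
         8.59866589e-01],
       [ 4.84770896e-01,  7.03379903e-01, -5.19859490e-01,
         4.45586095e-01],
       [-9.68548753e-04, -5.93936806e-01, -8.04511114e-01,
         9.67076229e-01],
       [ 0.00000000e+00,  0.00000000e+00,  0.00000000e+00,
         1.00000000e+00]])} 0.9961039225260416
top {'intrinsics': array([[403.59619327,   0.        , 253.00652886],
       [  0.        , 403.59619327, 199.92388292],
       [  0.        ,   0.        ,   1.        ]]), 'world_from_camera': array([[-1.54292277e-02, -9.90317470e-01,  1.37961037e-01,
         3.63792695e-01],
       [-9.99875378e-01,  1.57426918e-02,  1.18118735e-03,
        -1.13463433e-01],
       [-3.34162855e-03, -1.37925619e-01, -9.90436953e-01,
         1.37052692e+00],
       [ 0.00000000e+00,  0.00000000e+00,  0.00000000e+00,
         1.00000000e+00]])} 0.9959309895833334
{'time_s': 0.1, 'q': array([-1.43207969e+00,  2.21157346e-01,  1.52751638e+00,  2.04500384e-05,
        1.39468541e+00, -1.26109633e-01]), 'joint_velocities': array([-0.00015772, -0.00147572, -0.00392515, -0.00114489, -0.00050196,
        0.00172618]), 'joint_torque': array([ 9.49843379e-04, -4.98239994e+01, -3.90549374e+01, -7.26240273e-05,
        5.63879003e-03,  1.41696319e-06]), 'eef_pos': array([ 0.16350916, -0.60266498,  0.23029197]), 'tcp_rot': array([-3.13984273e+00, -2.42147526e-04,  2.64822458e-01]), 'ft_force': array([-0.43260292, -0.64373987,  0.68272177]), 'torque': array([ 0.03512311, -0.00323172, -0.03633239]), 'grasp_force': 0.0, 'opening': 0.08520285369603367}
```

View pics/top.png

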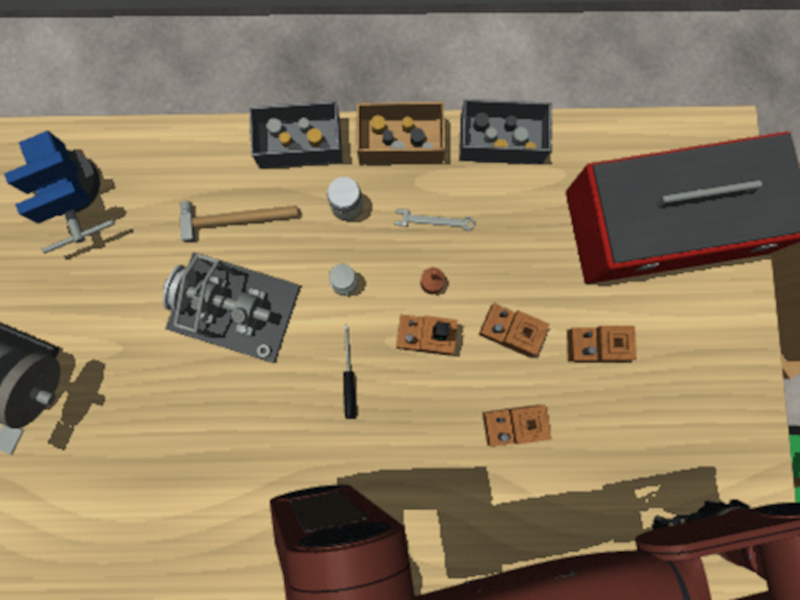

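View pics/scene.png

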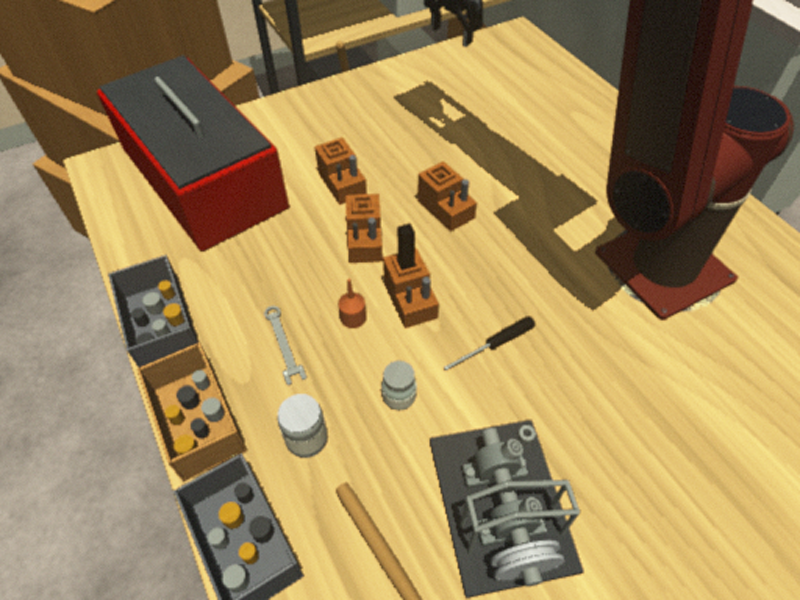

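The top view shows the pen in the leftmost block at (428,333) (800×600 scale). The machine's plate is at (235,305), with the pulley at its left end and the collar at (263,350). The scene view agrees. Next I'll measure from both point clouds.

```bash
cat > h.py <<'E'
import numpy as np,cv2
def cloud(d,K,T):
    v,u=np.mgrid[:d.shape[0],:d.shape[1]]
    P=np.stack([(u-K[0,2])/K[0,0]*d,(v-K[1,2])/K[1,1]*d,d],-1)
    return P@T[:3,:3].T+T[:3,3]
def ray(uv,z,K,T):   # pixel(s) onto plane z
    uv=np.atleast_2d(uv); r=np.c_[(uv-[K[0,2],K[1,2]])/[K[0,0],K[1,1]],np.ones(len(uv))]@T[:3,:3].T
    return T[:3,3]+r*((z-T[2,3])/r[:,2])[:,None]
def proj(P,K,T):
    c=(np.atleast_2d(P)-T[:3,3])@T[:3,:3]; p=c@K.T; return p[:,:2]/p[:,2:]
E
python3 - <<'E'
import numpy as np,cv2
from h import *
for n in ("top","scene"):
    z=np.load(f"/tmp/{n}.npz"); im,d,K,T=[z[k] for k in ("im","d","K","T")]
    P=cloud(d,K,T); hsv=cv2.cvtColor(im,cv2.COLOR_RGB2HSV)
    reg=(P[...,0]>.35)&(P[...,0]<.75)&(P[...,1]>.0)&(P[...,1]<.45)
    m=((P[...,2]>.005)&(P[...,2]<.019)&(hsv[...,1]<70)&reg).astype(np.uint8)
    nn,l,s,c=cv2.connectedComponentsWithStats(m); k=1+np.argmax(s[1:,4]); 
    ys,xs=np.where(l==k); W=ray(np.c_[xs,ys],.012,K,T)
    r=cv2.minAreaRect((W[:,:2]*1000).astype(np.float32)); print(n,"plate",r,s[k], np.median(P[...,2][l==k]))
    m=(P[...,2]>.14)&(P[...,2]<.20)&(hsv[...,2]<70)&(P[...,0]>.35)&(P[...,0]<.6)&(P[...,1]>-.3)&(P[...,1]<-.0)
    t=m&(P[...,2]>.172); Q=P[t]; print("pen",len(Q),Q.mean(0) if len(Q) else 0, cv2.minAreaRect((Q[:,:2]*1000).astype(np.float32)) if len(Q) else 0)
    m=((hsv[...,0]<16)&(hsv[...,1]>110)&(P[...,2]>.04)&(P[...,2]<.1)&(P[...,0]>.35)&(P[...,0]<.62)&(P[...,1]>-.6)&(P[...,1]<0)).astype(np.uint8)
    nn,l,s,c=cv2.connectedComponentsWithStats(m)
    for k in range(1,nn):
        if s[k,4]>60: q=P[(l==k)&(P[...,2]>.074)];print("block",c[k],len(q), cv2.minAreaRect((q[:,:2]*1000).astype(np.float32)))
E
```

```text
top plate ((572.3688354492188, 242.71315002441406), (249.32330322265625, 177.6962432861328), 71.8397445678711) [ 106  168   86   64 1940] 0.013120221901070872
pen 69 [ 0.4969495  -0.2004743   0.17962551] ((497.85504150390625, -200.9888916015625), (24.929515838623047, 22.869585037231445), 85.00145721435547)
block [277.0990991  180.78378378] 6 ((617.1248168945312, -192.7886505126953), (9.266396522521973, 2.9214844703674316), 88.70573425292969)
block [330.09399478 210.43211488] 433 ((504.9339294433594, -369.0931396484375), (99.37413024902344, 68.42575073242188), 65.09066772460938)
block [272.40408805 213.61477987] 342 ((500.38409423828125, -186.68301391601562), (98.6727523803711, 67.87100982666016), 81.88409423828125)
block [386.85825748 219.4343303 ] 407 ((474.8482666015625, -553.1409301757812), (93.62938690185547, 64.83650970458984), 89.2693862915039)
scene plate ((614.7930908203125, 230.38734436035156), (246.77413940429688, 91.4767074584961), 71.3697509765625) [ 276  275   60  107 2153] 0.012021998767424713
pen 64 [ 0.50049352 -0.19667671  0.17840392] ((500.0719909667969, -198.13967895507812), (23.86919593811035, 24.293292999267578), 85.82266998291016)
block [216.23774955 104.86569873] 254 ((476.9007873535156, -551.3973999023438), (93.26336669921875, 66.43924713134766), 89.18035125732422)
block [231.77384615 141.41846154] 326 ((504.0018005371094, -370.79498291015625), (104.57025909423828, 66.77413177490234), 67.96871185302734)
block [261.57123288 181.82465753] 331 ((501.0521240234375, -185.7190704345703), (101.03792572021484, 67.25923919677734), 81.03766632080078)
block [228.98901099 193.25274725] 7 ((617.4886474609375, -189.08885192871094), (3.805307388305664, 2.969461441040039), 20.91303825378418)
```

```bash
cat >> h.py <<'E'
from scipy.spatial.transform import Rotation as Ro
NROT=Ro.from_euler('z',np.radians(-18.2))*Ro.from_euler('y',np.radians(-25)) # spot frame
def rpy(R): return R.as_euler('xyz')
def snap(name,fn):
    from plant import get_image,get_calibration
    c=get_calibration(name); im,d=get_image(name)
    np.savez(f"/tmp/{fn}.npz",im=im,d=d,K=c["intrinsics"],T=c["world_from_camera"])
    cv2.imwrite(f"pics/{fn}.png",cv2.resize(im[:,:,::-1],(800,600),interpolation=cv2.INTER_CUBIC))
    return im,d,c["intrinsics"],c["world_from_camera"]
E
python3 - <<'E'
from plant import *
from h import *
S=np.array([.5665,.292,.107]); n=NROT.as_matrix()[:,2]; print(n)
R=NROT*Ro.from_euler('xyz',[np.pi,0,np.pi/2])
movep([.48,-.2,.33],[np.pi,0,1.45]); hold(.3)
snap("wrist","w_pen"); print(observe()["q"],get_calibration("wrist")["world_from_camera"])
p=S+.24*n
print(inverse_kinematics(p,rpy(R)),inverse_kinematics(S+.118*n,rpy(R)))
movep(p,rpy(R)); hold(.3); snap("wrist","w_spot"); print(observe()["q"],observe()["time_s"],get_calibration("wrist")["world_from_camera"])
E
```

```text
[-0.40147554  0.13199844  0.90630779]
[-5.47280083e-01 -8.04277728e-02  1.66068645e+00 -1.90823716e-06
  1.56151744e+00 -4.25722733e-01] [[ 9.92588103e-01 -1.15054953e-01 -3.91307608e-02  4.88761469e-01]
 [-1.21527040e-01 -9.40235894e-01 -3.18100050e-01 -1.17980457e-01]
 [-1.93159392e-04  3.20497771e-01 -9.47249250e-01  4.72258167e-01]
 [ 0.00000000e+00  0.00000000e+00  0.00000000e+00  1.00000000e+00]]
[ 0.6719198  -0.12279542  1.76707777 -0.3790375   1.26824864  1.06171817] [ 0.58875991  0.01307392  1.84630341 -0.39651797  1.03824927  1.06762784]
[ 0.67104371 -0.1227374   1.76704898 -0.37903867  1.26825631  1.06163677] 4.6 [[ 0.86064472 -0.42559935  0.27956369  0.43791101]
 [-0.28414112 -0.85699045 -0.42991999  0.42100901]
 [ 0.42255708  0.29057283 -0.85849458  0.45352192]
 [ 0.          0.          0.          1.        ]]
```

View pics/w_pen.png

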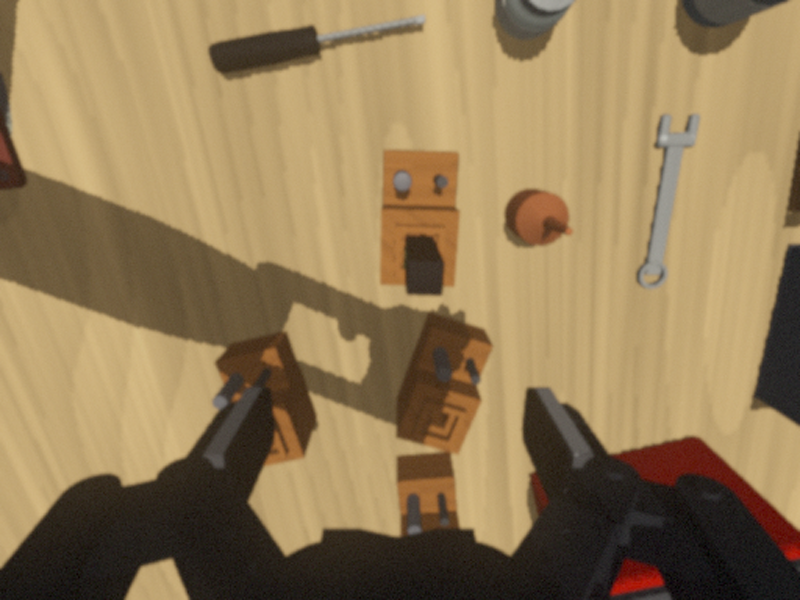

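View pics/w_spot.png

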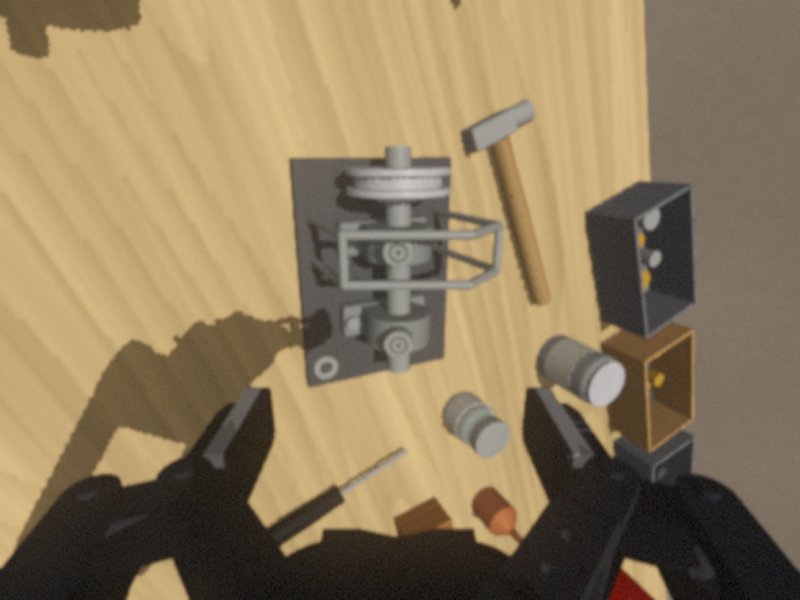

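The wrist views show the pen tail at (424,280) and the target spot's ring between the bars at (398,252). The far spot is at (398,345). I'll take one more view along the spot's normal and localise both.

Run:
```python
from plant import *
from h import *
S=np.array([.5665,.292,.107]); M=NROT.as_matrix(); n=M[:,2]
R=NROT*Ro.from_euler('xyz',[np.pi,0,np.pi/2])
movep(S+.19*n-.06*M[:,1],rpy(R)); hold(.3); snap("wrist","w_spot2")
tiles=[]
for f in ("w_spot","w_spot2","top","scene"):
    z=np.load(f"/tmp/{f}.npz"); im,K,T=z["im"],z["K"],z["T"]
    u,v=proj(S,K,T)[0]; print(f,u,v,K[0,0])
    a,b=int(round(u))-20,int(round(v))-18; a=max(a,0);b=max(b,0)
    t=cv2.resize(im[b:b+37,a:a+40][:,:,::-1],(400,300*37//37),interpolation=cv2.INTER_LANCZOS4) if 0 else cv2.resize(im[b:b+30,a:a+40][:,:,::-1],(400,300),interpolation=cv2.INTER_CUBIC)
    print("origin",a,b); tiles.append(t)
cv2.imwrite("pics/tiles.png",np.vstack([np.hstack(tiles[:2]),np.hstack(tiles[2:])]))
# pen top from w_pen
z=np.load("/tmp/w_pen.npz"); im,d,K,T=[z[k] for k in ("im","d","K","T")]; P=cloud(d,K,T)
m=(P[...,2]>.171)&(P[...,2]<.19)&(P[...,0]>.44)&(P[...,0]<.56)&(P[...,1]>-.26)&(P[...,1]<-.14)
ys,xs=np.where(m); W=ray(np.c_[xs,ys],.18,K,T); print("pen",m.sum(),np.median(P[m][:,2]),cv2.minAreaRect((W[:,:2]*1000).astype(np.float32)))
# block outline top
hsv=cv2.cvtColor(im,cv2.COLOR_RGB2HSV)
m=(abs(P[...,2]-.08)<.006)&(P[...,0]>.44)&(P[...,0]<.56)&(P[...,1]>-.26)&(P[...,1]<-.12)
ys,xs=np.where(m);W=ray(np.c_[xs,ys],.08,K,T);print("block",m.sum(),cv2.minAreaRect((W[:,:2]*1000).astype(np.float32)))
# plate
for f in ("w_spot","w_spot2"):
    z=np.load(f"/tmp/{f}.npz"); im,d,K,T=[z[k] for k in ("im","d","K","T")]; P=cloud(d,K,T)
    hs=cv2.cvtColor(im,cv2.COLOR_RGB2HSV)
    m=((abs(P[...,2]-.012)<.007)&(hs[...,1]<75)&(P[...,0]>.4)&(P[...,0]<.72)&(P[...,1]>.07)&(P[...,1]<.4)).astype(np.uint8)
    nn,l,s,c=cv2.connectedComponentsWithStats(m);k=1+np.argmax(s[1:,4]);ys,xs=np.where(l==k);W=ray(np.c_[xs,ys],.012,K,T)
    print(f,cv2.minAreaRect((W[:,:2]*1000).astype(np.float32)),s[k])
    m=(np.linalg.norm(P-S,axis=2)<.012); Q=P[m]; c=Q.mean(0); print("face",len(Q),c,np.linalg.svd(Q-c)[2][2], n)
```

```text
w_spot 255.1243278440428 160.87119368164753 279.37492016161053
origin 235 143
w_spot2 255.04284999214138 120.35129031046 279.37492016161053
origin 235 102
top 125.51000531884722 193.58915075798072 403.59619327121555
origin 106 176
scene 341.3635331001208 323.73370779756965 388.842884194618
origin 321 306
pen 579 0.1796354990097973 ((497.1725769042969, -200.30540466308594), (26.91754150390625, 25.240570068359375), 83.0124282836914)
block 1326 ((499.553466796875, -184.9404296875), (102.78260040283203, 69.93138885498047), 81.44158172607422)
w_spot ((532.205810546875, 256.33563232421875), (246.27867126464844, 97.88812255859375), 71.7684326171875) [ 186  101   62  146 4734]
face 223 [0.56600434 0.29211713 0.10787086] [-0.38852338  0.12690197  0.91265847] [-0.40147554  0.13199844  0.90630779]
w_spot2 ((533.1658325195312, 255.7266387939453), (246.50094604492188, 101.56460571289062), 72.32553100585938) [ 174   54   75  176 6867]
face 347 [0.56622126 0.29228365 0.10780197] [-0.39607124  0.14164068  0.90722957] [-0.40147554  0.13199844  0.90630779]
```

View pics/tiles.png

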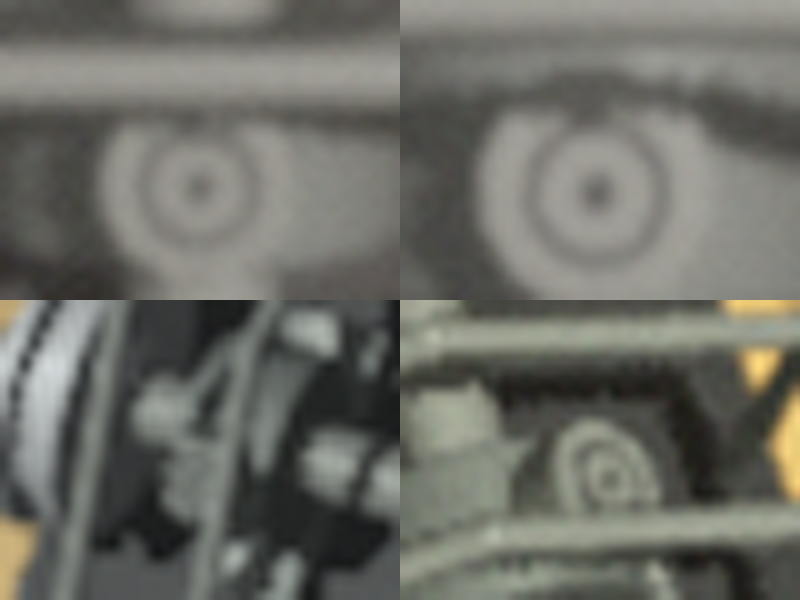

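Ring dots: (254.5,161.3) and (254.2,121.0) in the two wrist views, (341.5,323.7) in the scene view. All are within 1 px of my model. Now I'll grasp the pen.

Run:
```python
from plant import *
from h import *
for f,p in (("w_spot",(254.5,161.3)),("w_spot2",(254.2,121.)),("scene",(341.5,323.7))):
    z=np.load(f"/tmp/{f}.npz"); print(f,ray(p,.107,z["K"],z["T"]))
p=observe()["eef_pos"]; move_l(p+[-.03,-.03,.1],.2)
yaw=np.radians(83)
movep([.498,-.2,.26],[np.pi,0,yaw]); move_l([.498,-.2,.139],.12,max_force=8); print(observe()["eef_pos"])
gripper_to(0.0,45); o=observe(); print(o["opening"],o["grasp_force"],o["time_s"])
print(move_l([.498,-.2,.145],.03,max_force=15)); print(observe()["ft_force"])
print(move_l([.498,-.2,.27],.1,max_force=15)); o=observe();print(o["opening"],o["grasp_force"],o["ft_force"],o["eef_pos"],o["time_s"])
hold(.2); snap("wrist","g_w"); snap("scene","g_s"); snap("top","g_t")
a=cv2.imread("pics/g_w.png");b=cv2.imread("pics/g_s.png")
cv2.imwrite("pics/g.png",np.hstack([cv2.resize(a,(400,300)),b[100:400,250:650]]))
```

```text
w_spot [[0.56542688 0.29180784 0.107     ]]
w_spot2 [[0.56525779 0.29167465 0.107     ]]
scene [[0.5661933  0.29208563 0.107     ]]
[ 0.49864539 -0.20034215  0.13997493]
0.025407065607475358 44.73955750465393 9.4417
False
[ 0.06575693  0.91543556 -1.65040028]
False
0.02541163541600575 44.54796373844147 [ 0.95471052 -0.17342192 -0.98761316] [ 0.49760154 -0.1997557   0.26903745] 11.1917
```

View pics/g.png

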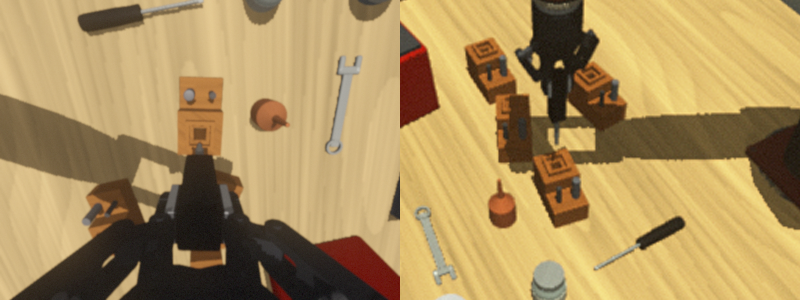

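Pen held (opening 25.4 mm) and clear of its block. The tip is at about (200,145) in the left tile. Next is a hover over the spot, with the tip about 50 mm out.

Run:
```python
from plant import *
from h import *
S=np.array([.5657,.2919,.107]); n=NROT.as_matrix()[:,2]
R=NROT*Ro.from_euler('xyz',[np.pi,0,np.pi/2])
move_l([.48,-.195,.36],.2)
movep(S+.27*n,rpy(R)); move_l(S+.178*n,.1,max_force=10); hold(.3)
o=observe(); print(o["eef_pos"]-(S+.178*n),o["tcp_rot"],rpy(R),o["time_s"],o["grasp_force"],o["ft_force"])
snap("wrist","h_w"); snap("scene","h_s"); snap("top","h_t")
tip=S+.048*n; tiles=[]
for f in ("h_w","h_s"):
    z=np.load(f"/tmp/{f}.npz"); im,K,T=z["im"],z["K"],z["T"]
    t,s=proj(tip,K,T)[0],proj(S,K,T)[0]; print(f,t,s)
    a,b=(((t+s)/2).round()-[25,37]).astype(int); print("origin",a,b)
    tiles.append(cv2.resize(im[b:b+75,a:a+50][:,:,::-1],(400,600),interpolation=cv2.INTER_CUBIC))
cv2.imwrite("pics/h.png",np.hstack(tiles))
```

```text
[1.47080899e-05 2.33145342e-04 5.04512641e-04] [ 2.70482090e+00 -6.16838953e-04  1.25340123e+00] [2.70526034 0.         1.2531464 ] 15.4167 44.4877427816391 [ 0.8237729   0.29886509 -1.25430899]
h_w [255.53149461 184.24439094] [255.37871718 172.50549693]
origin 230 141
h_s [354.3363823  315.06766529] [341.63189784 323.51683   ]
origin 323 282
```

View pics/h.png

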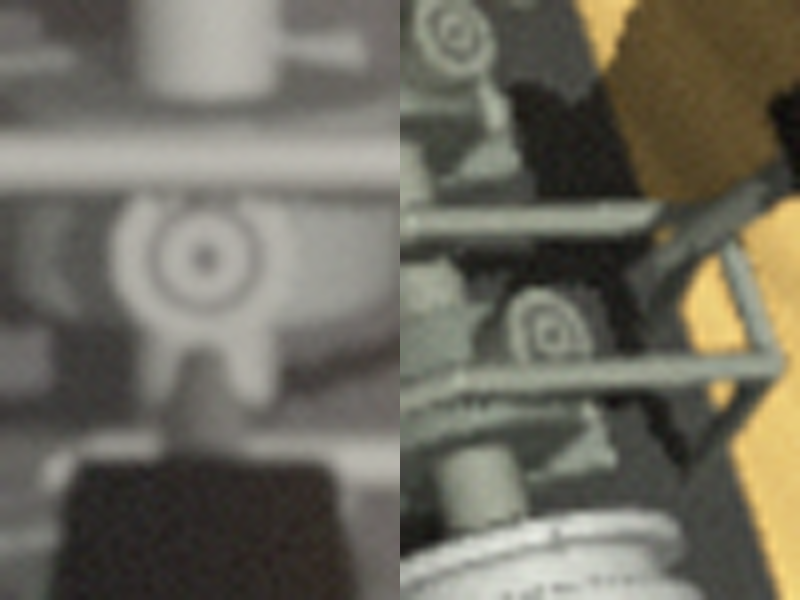

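The tip appears slightly toward +y (pulley side) in the wrist picture: its far edge is at tile (202,348), against a predicted centre of 346. I'll measure the pen axis in the tool frame from depth.

Run:
```python
from plant import *
from h import *
o=observe()
poses={"g":(np.array([.49760,-.19976,.26904]),Ro.from_euler('xyz',[np.pi,0,np.radians(83)])),"h":(o["eef_pos"],Ro.from_euler('xyz',o["tcp_rot"]))}
for f in ("g_w","h_w","g_s","h_s","g_t","h_t"):
    z=np.load(f"/tmp/{f}.npz"); P=cloud(z["d"],z["K"],z["T"]); p,R=poses[f[0]]
    L=R.inv().apply((P-p).reshape(-1,3))*1000
    c=R.inv().apply(z["T"][:3,3]-p)*1000
    print(f,"cam in tool",c.round(0))
    for a,b,w in ((10,30,20),(30,55,20),(65,85,9),(85,108,9),(112,126,8),(126,134,8)):
        q=L[(L[:,2]>a)&(L[:,2]<b)&(abs(L[:,0])<w)&(abs(L[:,1])<w)]
        if len(q)>3: print((a,b),len(q),"x %s"%np.percentile(q[:,0],[5,25,50,75,95]).round(1),"y %s"%np.percentile(q[:,1],[5,50,95]).round(1),"zmax",q[:,2].max().round(1))
```

```text
g_w cam in tool [  83.   -1. -143.]
(10, 30) 508 x [10.9 11.3 11.5 11.7 12. ] y [-12.3  -0.8  10.5] zmax 30.0
(30, 55) 455 x [11.  11.3 11.5 11.7 12. ] y [-12.2  -0.7  10.6] zmax 54.8
(65, 85) 14 x [2.4 2.8 3.4 3.7 3.8] y [-3.6 -0.7  2.2] zmax 84.9
(85, 108) 80 x [0.4 2.  2.9 3.4 3.7] y [-5.2 -0.7  3.7] zmax 107.2
(112, 126) 23 x [0.5 1.5 1.9 2.2 2.3] y [-3.5 -0.7  2.2] zmax 124.8
h_w cam in tool [  83.   -1. -143.]
(10, 30) 502 x [10.9 11.3 11.5 11.7 11.9] y [-12.4  -0.8  10.5] zmax 30.0
(30, 55) 446 x [11.  11.3 11.5 11.7 11.9] y [-12.2  -0.8  10.6] zmax 54.9
(65, 85) 13 x [2.5 3.1 3.3 3.5 3.7] y [-3.6 -0.7  1.4] zmax 84.4
(85, 108) 85 x [0.7 2.1 2.9 3.4 3.7] y [-5.1 -0.7  3.8] zmax 107.8
(112, 126) 23 x [0.5 1.3 1.7 2.  2.2] y [-3.5 -0.6  2.3] zmax 124.5
g_s cam in tool [ 685.  281. -698.]
(10, 30) 69 x [-3.9  8.5 10.  11.4 12.7] y [-12.5   4.7  13.1] zmax 29.9
(30, 55) 79 x [-5.8  9.2 10.7 11.8 13.2] y [-12.2   2.6  12.5] zmax 54.8
(65, 85) 14 x [0.  2.  2.8 3.4 4.9] y [-1.8  0.8  3.9] zmax 83.6
(85, 108) 16 x [0.3 1.3 2.2 3.7 4.4] y [-2.1  1.3  3.8] zmax 107.1
(112, 126) 9 x [-2
[... 179 characters left out ...]
x [-11.6  -4.9   4.   10.9  11.8] y [-6.8 11.7 13.7] zmax 55.0
(65, 85) 33 x [-4.3 -2.  -0.1  1.9  3.3] y [0.4 3.8 5.4] zmax 84.6
(85, 108) 42 x [-4.1 -1.7  0.7  2.4  3.1] y [-1.4  3.5  5.4] zmax 107.7
(112, 126) 17 x [-3.8 -1.3  0.2  1.3  1.7] y [-0.5  2.2  3.7] zmax 125.5
g_t cam in tool [   69.  -143. -1101.]
h_t cam in tool [-448.  475. -995.]
(10, 30) 49 x [-14.7 -13.8 -12.2  -2.    6.9] y [-7.7 13.1 15.9] zmax 29.9
(30, 55) 57 x [-14.5 -13.7 -12.3  -0.7   8.1] y [-6.8 12.9 15.8] zmax 55.0
(65, 85) 6 x [-6.2 -5.2 -3.8 -1.5 -0. ] y [1.1 6.4 6.8] zmax 83.6
(85, 108) 15 x [-6.3 -5.4 -3.1 -1.7  1.1] y [1. 5. 7.] zmax 107.9
(112, 126) 4 x [-4.6 -3.9 -3.  -1.7 -0.1] y [2.6 3.3 4.6] zmax 123.7
```

The pen isn't tilted. It sits at −1.5 mm in tool x, and the −0.75 mm in y is camera bias, since the grip centres it. I'll correct the lateral position, lower the tip between the bars to 12 mm out, and check.

Run:
```python
from plant import *
from h import *
M=NROT.as_matrix(); n=M[:,2]
S=np.array([.56534,.29174,.107])+.0007*M[:,0]; C=S+.0014*M[:,1]; print(S,C)
R=NROT*Ro.from_euler('xyz',[np.pi,0,np.pi/2])
move_l(C+.178*n,.05,rotation=rpy(R)); hold(.3)
f0=np.mean([ (hold(.04),observe()["ft_force"]@n)[1] for _ in range(8)]); print("f0",f0,observe()["ft_force"])
print(move_l(C+.142*n,.05,max_force=5)); hold(.4); o=observe(); print(M.T@(o["eef_pos"]-C),o["ft_force"]@n,o["time_s"])
snap("wrist","i_w"); snap("scene","i_s"); tiles=[]
for f in ("i_w","i_s"):
    z=np.load(f"/tmp/{f}.npz"); im,K,T=z["im"],z["K"],z["T"]
    s=proj(S,K,T)[0]; t=proj(S+.012*n,K,T)[0]; a,b=(s.round()-[20,30]).astype(int); print(f,"S in tile",(s-[a,b])*10,"tip",(t-[a,b])*10)
    tiles.append(cv2.resize(im[b:b+60,a:a+40][:,:,::-1],(400,600),interpolation=cv2.INTER_CUBIC))
cv2.imwrite("pics/i.png",np.hstack(tiles))
```

```text
[0.56594268 0.29154185 0.10729583] [0.56637995 0.29287181 0.10729583]
f0 -1.4202620602123837 [ 0.17566984  0.42024427 -1.29299095]
False
[5.45883745e-05 9.40513396e-05 1.42167585e-01] -0.4850240540753925 17.7167
i_w S in tile [196.34322687 301.22730858] tip [196.79234565 334.44493892]
i_s S in tile [204.68358378 303.84217644] tip [235.51341468 283.31537338]
```

View pics/i.png

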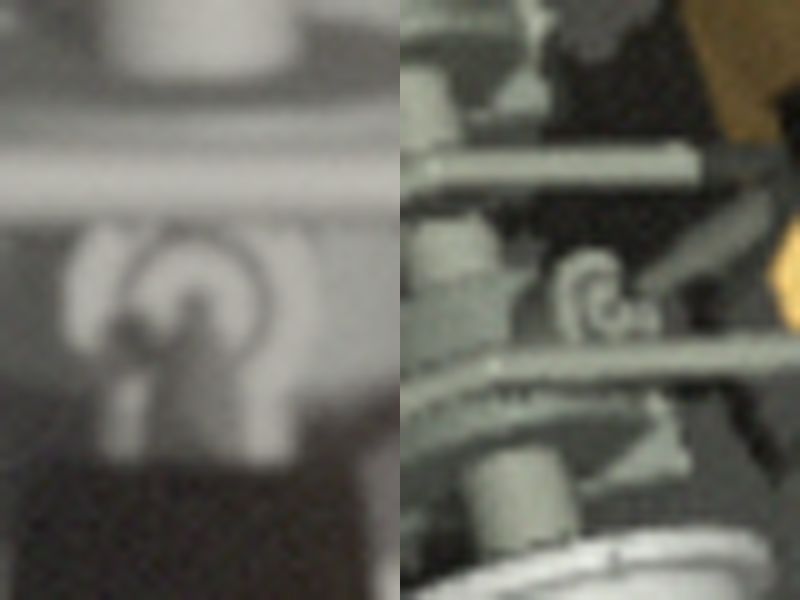

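The tip is centred over the ring: wrist tile tip at x≈197 against ring centre 196, and the scene view agrees. Now a stepped press with force logging.

```bash
cat > press.py <<'E'
from plant import *
from h import *
M=NROT.as_matrix(); n=M[:,2]
C=np.array([.56534,.29174,.107])+.0007*M[:,0]+.0014*M[:,1]
def step(dmm):
    move_l(C+dmm/1000*n,.03); hold(.15)
    F=[]
    for _ in range(8): hold(.03); o=observe(); F.append(o["ft_force"])
    f=M.T@np.mean(F,0); e=M.T@(o["eef_pos"]-C)*1000; print(dmm,"F",f.round(2),"pos",e.round(2),"t",round(o["time_s"],1)); return f[2]
E
python3 - <<'E'
from press import *
for d in (138,135,133,131,129.5,128,126.5,125,124): step(d)
E
```

```text
138 F [-0.67 -0.17 -1.25] pos [3.0000e-02 2.0000e-02 1.3805e+02] t 18.5
135 F [-0.6   0.12 -1.45] pos [1.0000e-02 2.0000e-02 1.3505e+02] t 19.2
133 F [-0.85  0.13 -1.46] pos [3.0000e-02 1.0000e-02 1.3304e+02] t 19.9
131 F [-0.79  0.15 -1.48] pos [2.0000e-02 4.0000e-02 1.3104e+02] t 20.5
129.5 F [-0.42  0.15 -1.11] pos [3.0000e-02 0.0000e+00 1.2952e+02] t 21.2
128 F [-0.51  0.2  -0.3 ] pos [9.0000e-02 6.0000e-02 1.2807e+02] t 21.9
126.5 F [-0.48  0.06 -0.2 ] pos [1.0000e-02 5.0000e-02 1.2654e+02] t 22.5
125 F [-0.31  0.26  0.26] pos [4.0000e-02 3.0000e-02 1.2504e+02] t 23.2
124 F [-0.44  0.73  0.61] pos [-1.0000e-02  3.0000e-02  1.2401e+02] t 23.9
```

Run:
```python
from press import *
for d in (122.5,121): step(d)
hold(.5); step(121)
snap("wrist","j_w"); snap("scene","j_s"); tiles=[]
S=C-.0014*M[:,1]
for f in ("j_w","j_s"):
    z=np.load(f"/tmp/{f}.npz"); im,K,T=z["im"],z["K"],z["T"]
    s=proj(S,K,T)[0]; a,b=(s.round()-[20,30]).astype(int); print(f,"S in tile",(s-[a,b])*10)
    tiles.append(cv2.resize(im[b:b+60,a:a+40][:,:,::-1],(400,600),interpolation=cv2.INTER_CUBIC))
cv2.imwrite("pics/j.png",np.hstack(tiles))
p,R=C+.121*n,Ro.from_euler('xyz',observe()["tcp_rot"])
z=np.load("/tmp/j_w.npz"); L=R.inv().apply((cloud(z["d"],z["K"],z["T"])-p).reshape(-1,3))*1000
for a,b in ((20,50),(70,105),(60,64)):
    q=L[(L[:,2]>a)&(L[:,2]<b)&(abs(L[:,0])<20)&(abs(L[:,1])<7)]; print(a,len(q),np.median(q,0) if len(q) else 0)
```

```text
122.5 F [-0.16  0.21  1.01] pos [4.0000e-02 3.0000e-02 1.2254e+02] t 24.5
121 F [-0.13  0.3   1.82] pos [2.0000e-02 0.0000e+00 1.2103e+02] t 25.2
121 F [-0.01  0.27  1.41] pos [2.0000e-02 2.0000e-02 1.2103e+02] t 26.4
j_w S in tile [197.82356942 300.68197652]
j_s S in tile [204.68358378 303.84217644]
20 341 [11.4105813  -0.19698493 33.60385182]
70 156 [ 3.49422348 -0.8225231  87.70109639]
60 0 0
```

View pics/j.png

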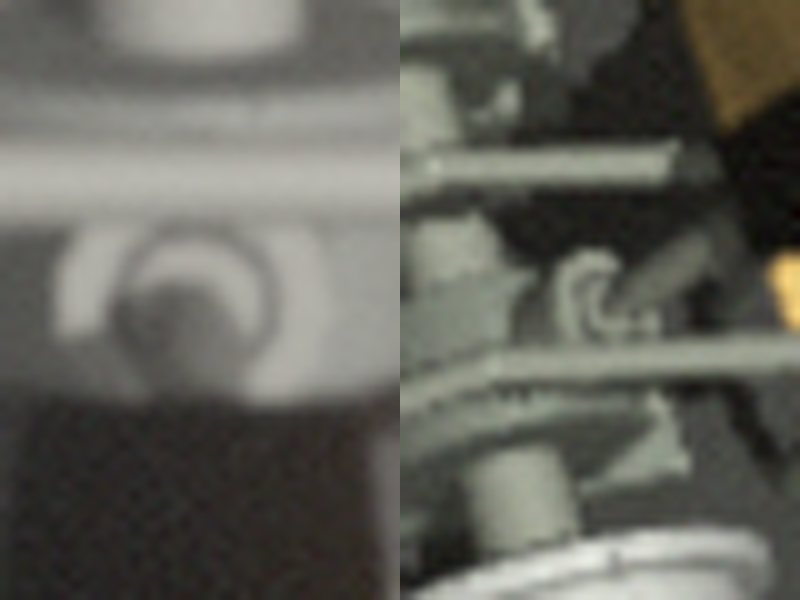

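The tip is pressed inside the ring (ring centre ≈(198,305), tip axis x≈197), with a force change of about 3 N, which is half travel. The pen hasn't slipped in the grip.

```bash
python3 -c "
from plant import *
hold(.3); print(job_done())"
```

```text
the job is handed in; nothing more can be done
None
```

I handed the job in with the gripper still holding the pen square on the ringed spot beside the pulley. The sprung tip is about half way in (roughly 8 mm, about 3 N), it looks centred in the ring to within about 1 mm, and I saw no sign of touching the guard, the other bearing or anything else.

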